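# Latch the sprung filter slide at its stop pin

### The job

Bring the filter into the beam: push the sprung slide in by its upright push plate until the stop pin has dropped behind the tooth, then let go so that it springs back a little and stays latched against the pin, with the filter between the two beam tubes. Only push: do not touch the pin or the filter, and leave the screwdriver, the lens tube and the dish of screws where they are.

Things in the scene. Friction and masses are not known exactly. Their poses are not given: they have to be found in the camera images.
- filter_unit: Filter slide unit, fixed: black base plate 100 x 320 x 12 mm (local x -50 to 50, y -140 to 180 mm). Origin under it on the table, on the slide's centre line; z up. The slide moves along its +y between two guide rails 26 mm high (x = +-34 mm, y -115 to 155 mm). A black bridge over the slide (80 mm wide, top 65 mm up, y 18 to 42 mm) carries the stop pin. At the +y end: end block, spring barrel.
- slide (a joint): Travel of the slide along the unit's +y, m: 0 = sprung fully out (start), 0.050 = hard end stop. A spring pushes it back, about 6 N at 0, 11 N at 0.030, 14 N at 0.050, and its tooth lifts the pin on the way in (3 to 4 N more). From 0.032 on the pin has dropped behind the tooth: released from 0.033 to 0.050 it springs back to 0.030 and is held (latched); released sooner it returns to 0.
- push_face (a point): Middle of the outer face (to be pushed) of the upright push plate, 60 mm above the table, at the slide's -y end (unit's y = -115 mm with the slide at 0); moves with the slide. Axes as the unit's: push along +y. Aluminium plate 60 mm wide (x), 10 mm thick, 22 to 88 mm above the table, sloping braces behind. In front of it lie only 25 mm of base plate and two screw heads, up to 17 mm high.
- pin_knob (a point): Top of the stop pin's round black knob (20 mm across, 15 mm high), above the bridge, at local y = 30 mm of the unit. 89.5 mm above the table while the pin is down, about 9 mm higher while the tooth holds it up. Not to be touched.
- beam (a point): Point on the beam axis, 56 mm above the table at the unit's x = 0, y = 105 mm, where the filter stands when latched. Two fixed black beam tubes, 36 mm across, lie along the unit's x on either side, 60 to 130 mm from it.
- stop_pin: The sprung upright stop pin with its knob; origin at the pin's tip end, 21.5 mm above the table while it is down.
- filter (a point): Upright black frame with the grey glass filter on the slide, 44 mm along y, 10 mm thick along x, 62 mm high; this point is its centre, 53 mm above the table, at local y = 75 mm of the unit with the slide at 0. Not to be touched.
- driver: Loose screwdriver, 180 mm long with a black handle, lying on the table on the unit's -x side. Origin on the table under its middle, x along it.
- lens_tube: Loose black lens tube standing on the table on the unit's +x side, 34 mm across, 60 mm high. Origin at the centre of its foot.
- dish: Loose clear round dish with screws, 90 mm across, 16 mm high, on the unit's +x side, level with the push plate or farther out. Origin at the centre of its foot.

How it is judged:
By the outcome, as a careful person would: the job done as asked, in the order asked, and still so for the second after the job is handed in, with the robot touching nothing.
It also fails if it takes over 35 s, if anything falls off the work surface, if the arm or the gripper's body presses on something with over 40 N, if the wrist force passes 120 N, or if a joint passes its speed limit or range.

### The arm

A 6-joint arm with a two-finger parallel gripper is mounted at the origin on the work surface. World frame = base frame: x ahead of the robot, y to its left, z up, the work surface at z = 0. Lengths are in m, angles in degrees, forces in N, time in s.
With the tool pointing down it reaches from about 0.25 to 0.725 m from the base axis. Payload 9.7 kg.
Tool frame: the origin (TCP) lies between the finger pads; the fingertips stand 17 mm ahead of it and the grasp point (between the pads) lies 2 mm behind it; z points along the fingers, y is the direction in which the jaws open and shut (so a half turn about z gives the same grasp; the last joint's range is limited). The gripper opens to 85 mm and grips with 20 to 120 N. Pads are 22 mm wide; open, the fingers measure 114 mm over their backs; the gripper's body (76 mm by 85 mm) begins 54 mm behind the grasp point. The pads swing forward as they close: fully open they stand 13 mm farther back than shut.
Start: joints at [-63.312, 4.979, 10.078, 95.1, 0, 90], TCP at [0.247, -0.491, 0.219] pointing down, gripper open.
Joint ranges: [-179.16, 179.16], [-48.56, 103.87], [-65.8, 70.77], [-126.05, 130.52], [-82.76, 87.17], [-180, 180]. Speed limits (degrees/s): [127.2, 127.2, 147.25, 180, 180, 180].

### API

Orientations are given as [roll, pitch, yaw] about the fixed x, y, z axes, in that order (R = Rz(yaw) Ry(pitch) Rx(roll)).
In Python, from workcell import monitor, cams, order gives the robot as it stands. The module is installed in compiled form; this text tells all that it offers.
- The arm moves only by the shell command python3 -m handwheel 'ROWS' [OPENING] [FORCE]. ROWS is JSON, a list of rows, each a list of 6 numbers: the shift along the tool's x, y, z in m, then the turn, a rotation vector about the tool's x, y, z in degrees. In form: [[tx, ty, tz, wx, wy, wz], ...]. A call has exactly 8 rows; each row shifts and turns the commanded pose from where the row before left it, along the tool's axes as they then stand; what a row does not reach is not made up. A row lasts 1/12 s, in which the tool goes at most 41.7 mm and 7.16 degrees, less where a joint would pass 70% of its speed; a pose out of reach is approached as far as the arm can. A call is refused whole if a number of a shift passes 0.0417 or a number of a turn 7.16, either way. A call with a gripper value outside its range is refused whole. OPENING is the opening, from -1 (shut) to 1 (fully open), set as the call begins (- or left out, the last holds). The fingers move at their own pace and stop on an object; FORCE is the grip in N (left out, the last holds). Time passes only in rows, so rows that do not move let the fingers close, or fill a call up. It gives the time, the measured TCP pose, the force and the opening at its end, in the units of the state.
- monitor.get_obs(): the state, without advancing time (a new reading comes with each control period).
- cams.camera(name): name is "scene" or "top" or "wrist"; returns a dict with "img" (480x640x3 uint8, red, green, blue), "depth" (480x640 float32, m along the optical axis (not along the pixel's ray), 0 where there is no reading), "fx", "fy", "cx", "cy" (pixels), "rvec" (rotation vector, rad) and "tvec" (3), from world to camera coordinates, as OpenCV has them; the wrist camera has in their place "tool_from_camera" (4x4, takes a point from camera to tool coordinates, whose origin is the TCP and whose axes are the flange's). Camera axes: x right, y down, z forward; pixel columns grow to the right and rows downward; lengths in m; the calibration is good to about 2 mm. A picture is of the moment at which its call begins: read the wrist's pose just before it.
- order.job_done(): hands the job in, once; it reports no verdict.
The state is a dict: "time": time; "q": joint angles; "qd": joint speeds; "joint_efforts": joint torques, N m; "ee_pos": TCP position; "tcp_rot": TCP orientation; "wrist_force": force on the tool from outside, world axes, zero at the start; "torque": the same for the moment, N m; "opening": finger opening in m.
Only numpy, scipy, OpenCV 4.12 (cv2) and the standard library are available. Lean on these libraries where they do the work, as an engineer would, in place of code of your own. Each camera call takes 0.05 s, during which the arm holds its last target. There are 200 camera calls.

## Working session

There is one attempt and no reset: what is moved stays moved. The work goes in short steps, Python scripts to look and compute and a shell command to move; the robot and the scene stay as the last step left them, time stands still between calls to the robot, and variables do not carry over. Pictures are saved under pics/ and viewed, about 8 in all and at most 12, crops included, and the job is handed in when it is done.

```bash
mkdir -p pics; cat > h.py <<'E'
import numpy as np,cv2
from workcell import monitor,cams,order
def cloud(c):
    d=c["depth"];v,u=np.mgrid[:480,:640]
    P=np.stack([(u-c["cx"])/c["fx"]*d,(v-c["cy"])/c["fy"]*d,d],-1)
    if "rvec" in c:
        R=cv2.Rodrigues(np.array(c["rvec"]))[0];return (P-np.array(c["tvec"]).ravel())@R
E
python3 - <<'E'
from h import *
for n in("top","scene"):
    c=cams.camera(n);cv2.imwrite(f"pics/{n}1.png",c["img"][...,::-1]);np.savez(f"{n}1.npz",img=c["img"],P=cloud(c),d=c["depth"])
o=monitor.get_obs();print({k:np.round(v,3) for k,v in o.items()})
E
```

```text
{'time': np.float64(0.1), 'q': array([-6.3313e+01,  5.0100e+00,  1.0038e+01,  9.5098e+01,  1.0000e-03,
        9.0000e+01]), 'qd': array([ 0.01 , -0.022,  0.108,  0.058,  0.018,  0.036]), 'joint_efforts': array([ 0.0000e+00, -5.2156e+01,  4.6565e+01,  1.6000e-02, -0.0000e+00,
       -0.0000e+00]), 'ee_pos': array([ 0.247, -0.491,  0.218]), 'tcp_rot': array([-1.7993e+02, -1.0000e-03,  2.6687e+01]), 'wrist_force': array([-0.201, -0.663, -0.539]), 'torque': array([ 0.023, -0.071,  0.003]), 'opening': np.float64(0.086)}
```

View pics/top1.png

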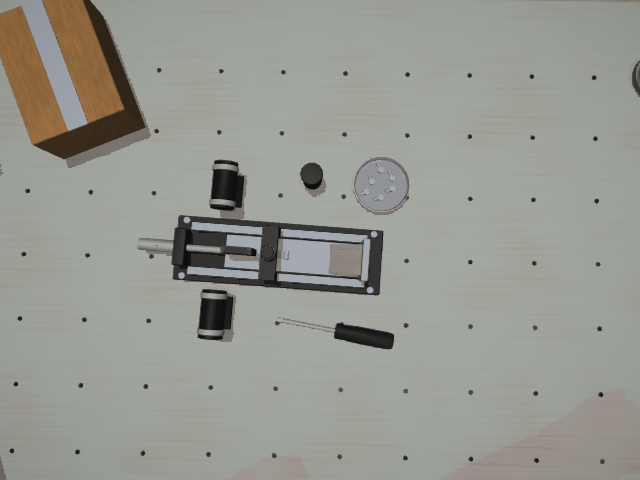

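View pics/scene1.png

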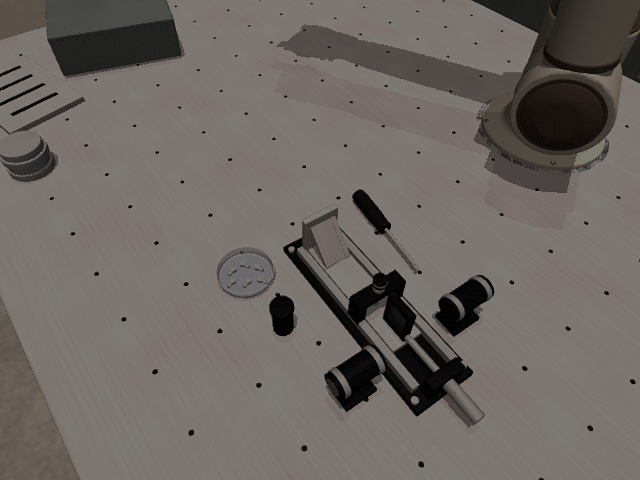

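The top view shows the unit with its push plate at about (366,262) and +y running to image left. The dish is at (381,185), the lens tube at (312,176) and the driver at (340,333).

```bash
python3 - <<'E'
from h import *
z=np.load("top1.npz");P=z["P"]
for u,v in[(374,234),(370,290),(187,220),(181,275),(268,253),(366,245),(364,262),(362,278),(381,185),(312,170),(390,340),(280,320),(500,262)]:
    print((u,v),P[v,u].round(4))
R=P[200:310,130:400].reshape(-1,3);
m=(R[:,2]>.083)&(R[:,2]<.094);Q=R[m]
print(len(Q));
s=np.load("scene1.npz")["P"][190:300,280:360].reshape(-1,3);
for S in(R,s):
    T=S[(S[:,2]>.075)&(S[:,2]<.1)]
    # group near the plate
    pl=P[262,364];T=T[np.hypot(*(T[:,:2]-pl[:2]).T)<.05]
    print(len(T),T.min(0).round(3) if len(T) else'',T.max(0).round(3) if len(T) else'', cv2.minAreaRect(T[:,:2].astype(np.float32)*1000) if len(T) else '')
# base outline: everything z 5..30mm
m=(P[...,2]>.006)&(P[...,2]<.035);m[:200]=0;m[310:]=0;m[:,:165]=0;m[:,400:]=0
Q=P[m][:,:2].astype(np.float32)*1000;print(cv2.minAreaRect(Q))
E
```

```text
(374, 234) [ 0.589  -0.0468  0.0192]
(370, 290) [ 0.5031 -0.0418  0.0174]
(187, 220) [0.6057 0.2426 0.016 ]
(181, 275) [0.5206 0.2492 0.0137]
(268, 253) [0.5539 0.1089 0.0888]
(366, 245) [ 0.5678 -0.0294  0.0889]
(364, 262) [ 0.5437 -0.0269  0.0892]
(362, 278) [ 0.5211 -0.0245  0.0869]
(381, 185) [ 0.6681 -0.0584  0.0031]
(312, 170) [0.6791 0.0498 0.0603]
(390, 340) [ 0.4286 -0.0725  0.0221]
(280, 320) [0.455  0.0949 0.0162]
(500, 262) [ 0.5502 -0.2466 -0.0007]
633
364 [ 0.518 -0.035  0.075] [ 0.577 -0.018  0.092] ((547.4899291992188, -26.467857360839844), (14.74907398223877, 58.75007629394531), 85.4277114868164)
397 [ 0.519 -0.038  0.075] [ 0.579 -0.022  0.09 ] ((548.958251953125, -29.24956703186035), (14.278459548950195, 60.1607551574707), 86.77338409423828)
((556.099365234375, 91.38485717773438), (169.52508544921875, 358.1484680175781), 1.0892342329025269)
```

Unit +y direction is about (0.059, 0.998), a yaw of −3.4°. The push face is at about (0.545, −0.035), and the plate top (88), knob (89) and width (59) match the given sizes. I'll push with the sides of the shut fingers, with tool x along +y (tool yaw 86.6°).

```bash
python3 -m handwheel '[[0,0,0,0,0,-7],[0,0,0,0,0,-7],[0,0,0,0,0,-7],[0,0,0,0,0,-7],[0,0,0,0,0,-7],[0,0,0,0,0,-7],[0,0,0,0,0,-7],[0,0,0,0,0,-7]]' -1 60
python3 -m handwheel '[[0,0,0,0,0,-3.9],[0,0,0,0,0,0],[0,0,0,0,0,0],[0,0,0,0,0,0],[0,0,0,0,0,0],[0,0,0,0,0,0],[0,0,0,0,0,0],[0,0,0,0,0,0]]'
```

```text
time: 0.77
ee_pos: [0.247, -0.4913, 0.2186]
tcp_rot: [-180.0, -0.0, 83.0]
wrist_force: [0.4, -0.2, -0.1]
opening: -0.0
time: 1.43
ee_pos: [0.247, -0.4914, 0.2191]
tcp_rot: [-180.0, 0.0, 86.6]
wrist_force: [0.3, 0.5, -0.0]
opening: -0.0002
```

```bash
python3 -m handwheel '[[0.025,0.017,0,0,0,0],[0.025,0.017,0,0,0,0],[0.025,0.017,0,0,0,0],[0.025,0.017,0,0,0,0],[0.025,0.017,0,0,0,0],[0.025,0.017,0,0,0,0],[0.025,0.017,0,0,0,0],[0.025,0.017,0,0,0,0]]'
python3 -m handwheel '[[0.025,0.017,0,0,0,0],[0.025,0.017,0,0,0,0],[0.025,0.017,0,0,0,0],[0.025,0.017,0,0,0,0],[0.025,0.017,0,0,0,0],[0.025,0.017,0,0,0,0],[0.025,0.017,0,0,0,0],[0,0,0,0,0,0]]'
python3 - <<'E'
from h import *
o=monitor.get_obs();print(o["ee_pos"],o["q"].round(1))
c=cams.camera("wrist");cv2.imwrite("pics/w1.png",c["img"][...,::-1]);T=np.array(c["tool_from_camera"])
from scipy.spatial.transform import Rotation as R
d=c["depth"];v,u=np.mgrid[:480,:640]
P=np.stack([(u-c["cx"])/c["fx"]*d,(v-c["cy"])/c["fy"]*d,d],-1)@T[:3,:3].T+T[:3,3]
P=P@R.from_euler("xyz",o["tcp_rot"],degrees=True).as_matrix().T+o["ee_pos"]
np.save("w1.npy",P)
Q=P[d>0];Q=Q[(Q[:,2]>.08)&(Q[:,2]<.095)&(Q[:,1]>-.06)&(Q[:,1]<0.0)&(abs(Q[:,0]-.548)<.05)]
print(len(Q),cv2.minAreaRect(Q[:,:2].astype(np.float32)*1000) if len(Q) else 0)
E
```

```text
time: 2.1
ee_pos: [0.3953, -0.2986, 0.2192]
tcp_rot: [180.0, 0.0, 86.6]
wrist_force: [-0.3, -0.9, -0.2]
opening: 0.0001
time: 2.77
ee_pos: [0.5261, -0.1287, 0.2185]
tcp_rot: [180.0, -0.1, 86.8]
wrist_force: [1.2, -0.4, -0.1]
opening: -0.0001
[ 0.52613177 -0.12874577  0.21849074] [-13.8   3.8   8.8  95.    0.1  79.4]
1404 ((548.710693359375, -29.514911651611328), (9.716409683227539, 59.83350372314453), 86.75286865234375)
```

View pics/w1.png

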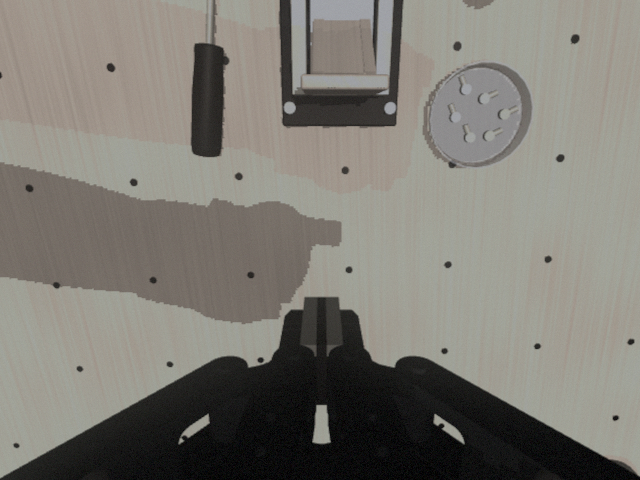

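The wrist view shows the push plate's top edge at (345,83), the two screw heads at (290,107) and (390,107), and clear space in front. The plate measures 9.7 x 59.8 mm, as given, with its face at (0.5484, −0.0345). The driver at (207,100) and the dish at (477,113) are clear of the path.

```bash
python3 -m handwheel '[[0.005,0.004,0.01,0,0,0],[0.005,0.004,0.02,0,0,0],[0.005,0.004,0.025,0,0,0],[0.005,0.003,0.03,0,0,0],[0.005,0.002,0.03,0,0,0],[0.005,0,0.025,0,0,0],[0,0,0.016,0,0,0],[0,0,0,0,0,0]]'
```

```text
time: 3.48
ee_pos: [0.5399, -0.1035, 0.0586]
tcp_rot: [-179.6, -0.0, 86.5]
wrist_force: [-0.7, -0.6, -0.9]
opening: -0.0003
```

```bash
python3 -m handwheel '[[0.006,0.001,0,0,0,0],[0.008,0.001,0,0,0,0],[0.008,0.001,0,0,0,0],[0.008,0.001,0,0,0,0],[0.006,0,0,0,0,0],[0.006,0,0,0,0,0],[0.003,0,0,0,0,0],[0,0,0,0,0,0]]'
python3 -m handwheel '[[0.002,0,0,0,0,0],[0.002,0,0,0,0,0],[0.002,0,0,0,0,0],[0.002,0,0,0,0,0],[0.002,0,0,0,0,0],[0.002,0,0,0,0,0],[0.002,0,0,0,0,0],[0,0,0,0,0,0]]'
```

```text
time: 4.15
ee_pos: [0.5494, -0.0578, 0.0632]
tcp_rot: [180.0, -0.0, 86.6]
wrist_force: [-1.0, 0.1, -0.0]
opening: 0.0
time: 4.82
ee_pos: [0.5501, -0.0452, 0.0631]
tcp_rot: [-180.0, 0.1, 86.6]
wrist_force: [-1.3, -5.7, 0.8]
opening: 0.0003
```

Contact at 5.7 N, with the TCP at y −0.0452, as expected. Now the push to about 41 mm of travel.

```bash
python3 -m handwheel '[[0.002,0,0,0,0,0],[0.003,0,0,0,0,0],[0.003,0,0,0,0,0],[0.003,0,0,0,0,0],[0.003,0,0,0,0,0],[0.003,0,0,0,0,0],[0.003,0,0,0,0,0],[0,0,0,0,0,0]]'
python3 -m handwheel '[[0.003,0,0,0,0,0],[0.003,0,0,0,0,0],[0.003,0,0,0,0,0],[0.003,0,0,0,0,0],[0.003,0,0,0,0,0],[0.003,0,0,0,0,0],[0.002,0,0,0,0,0],[0,0,0,0,0,0]]'
```

```text
time: 5.48
ee_pos: [0.5512, -0.0263, 0.0631]
tcp_rot: [180.0, 0.2, 86.5]
wrist_force: [-0.7, -10.9, -0.0]
opening: -0.0002
time: 6.15
ee_pos: [0.5524, -0.0064, 0.0631]
tcp_rot: [180.0, 0.2, 86.5]
wrist_force: [-0.8, -10.4, 1.1]
opening: 0.0001
```

```bash
python3 - <<'E'
from h import *
c=cams.camera("scene");cv2.imwrite("pics/s2.png",cv2.resize(c["img"][180:420,260:500,::-1],None,fx=2.4,fy=2.4))
E
```

```text
(no output)
```

View pics/s2.png

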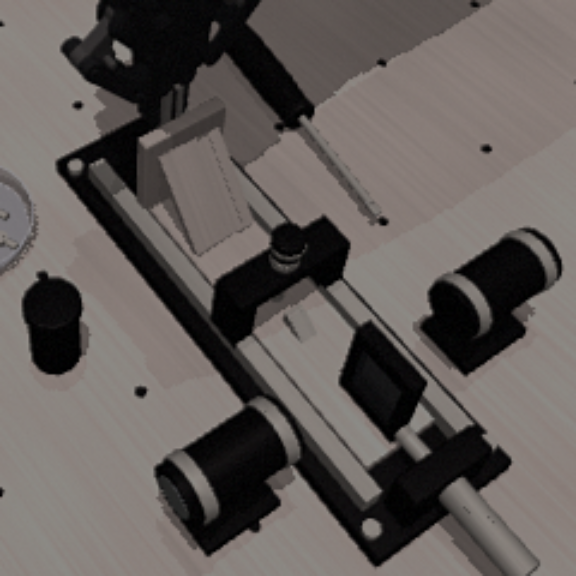

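The scene view shows the tooth past the bridge (at about (300,325)) and the filter between the tubes. Travel is about 39 mm, past the 33 mm needed and short of the stop. Backing off gently.

```bash
python3 -m handwheel '[[0,0,0,0,0,0],[-0.002,0,0,0,0,0],[-0.002,0,0,0,0,0],[-0.002,0,0,0,0,0],[-0.002,0,0,0,0,0],[-0.003,0,0,0,0,0],[-0.003,0,0,0,0,0],[-0.004,0,0,0,0,0]]'
python3 -m handwheel '[[-0.006,0,0,0,0,0],[-0.008,0,0,0,0,0],[-0.01,0,0,0,0,0],[-0.01,0,0,0,0,0],[-0.01,0,0,0,0,0],[-0.01,0,0,0,0,0],[-0.005,0,0,0,0,0],[0,0,0,0,0,0]]'
python3 - <<'E'
from h import *
c=cams.camera("scene");S=cloud(c);t=cams.camera("top");P=cloud(t)
cv2.imwrite("pics/s3.png",cv2.resize(c["img"][180:420,220:500,::-1],None,fx=2.4,fy=2.4))
cv2.imwrite("pics/t3.png",t["img"][130:370,120:440,::-1])
d=np.array([.057,.998]);f=np.array([.5484,-.0345])
def rep(Q,z0,z1,c0,r):
    Q=Q.reshape(-1,3);T=Q[(Q[:,2]>z0)&(Q[:,2]<z1)&(np.hypot(*(Q[:,:2]-c0).T)<r)]
    s=(T[:,:2]-f)@d;return len(T),T.mean(0).round(4),np.percentile(s,[2,50,98]).round(4)
for n,Q,O in(("scene",S,np.load("scene1.npz")["P"]),("top",P,np.load("top1.npz")["P"])):
    for lab,X,tr in(("before",O,0),("after",Q,.030)):
        print(n,lab,"plate",rep(X,.08,.095,f+d*(.005+tr),.033),"knobtop",rep(X,.08,.11,f+d*.145,.011),"filt",rep(X,.07,.095,f+d*(.19+tr),.03))
E
```

```text
time: 6.87
ee_pos: [0.5515, -0.0226, 0.0631]
tcp_rot: [180.0, -0.0, 86.6]
wrist_force: [-0.7, -0.3, 0.5]
opening: 0.0003
time: 7.53
ee_pos: [0.5478, -0.0829, 0.0631]
tcp_rot: [-180.0, 0.0, 86.5]
wrist_force: [-0.0, -0.4, -0.6]
opening: 0.0003
scene before plate (295, array([ 0.5505, -0.0297,  0.0861]), array([-0.0008,  0.0059,  0.0089])) knobtop (190, array([0.5585, 0.11  , 0.0876]), array([0.1349, 0.1448, 0.1528])) filt (383, array([0.561 , 0.1546, 0.0812]), array([0.1664, 0.1899, 0.21  ]))
scene after plate (314, array([ 5.518e-01, -5.000e-04,  8.600e-02]), array([0.028 , 0.0347, 0.0382])) knobtop (188, array([0.5585, 0.11  , 0.0876]), array([0.1353, 0.1451, 0.1529])) filt (400, array([0.5627, 0.1838, 0.0814]), array([0.1961, 0.219 , 0.2392]))
top before plate (305, array([ 0.5471, -0.0283,  0.0878]), array([0.001 , 0.0062, 0.0109])) knobtop (165, array([0.5558, 0.1104, 0.0891]), array([0.1363, 0.1449, 0.1546])) filt (234, array([0.5582, 0.1554, 0.0839]), array([0.1687, 0.1899, 0.212 ]))
top after plate (304, array([0.5493, 0.001 , 0.0879]), array([0.0305, 0.0354, 0.0402])) knobtop (165, array([0.5558, 0.1104, 0.0893]), array([0.1363, 0.1451, 0.1546])) filt (233, array([0.5599, 0.1843, 0.0838]), array([0.1982, 0.2189, 0.2412]))
```

View pics/s3.png

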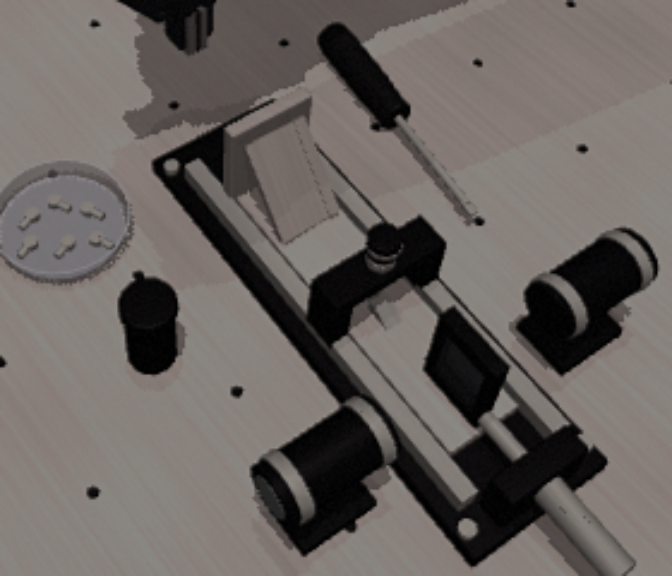

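The slide has moved 29 mm by both cameras, which fits the 30 mm latched position. The pin knob is down at 89 mm, the filter at (465,360) stands between the tubes, the loose items look undisturbed, and the gripper is clear.

```bash
python3 -c "
from h import *
print(order.job_done())"
```

```text
the job is handed in; nothing more can be done
None
```

The filter is latched in the beam, and the job is handed in. I pushed the slide in by its push plate with the shut fingertips, about 39 mm of travel. The wrist readings during the push stayed at about 11 N. Then I backed the gripper off until it was clear.

Last checks, made before handing in:
- **Latch:** the plate and the filter stand 29 mm further in than at the start in both camera views (latched is 30 mm). The pin knob is down at 89 mm.
- **Filter:** it stands between the two beam tubes.
- **Loose items:** the screwdriver, lens tube and dish look undisturbed in the last picture; I did not measure them again.
- **Robot:** the force is near zero with the gripper about 65 mm clear of the plate, and the clock stood at about 7.6 s.

No check failed. The push force near the end read about 10.4 N, slightly below the roughly 12 N expected from the spring figures. The slide still latched.

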